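# Open the carton of boards and set the inspection lamp's dimmer lever

## Robot

A 6-joint arm with a two-finger parallel gripper is mounted at the origin on the work surface. World frame = base frame: x ahead of the robot, y to its left, z up, the work surface at z = 0. Lengths are in m, angles in rad, forces in N, time in s.
With the tool pointing down it reaches from about 0.2 to 0.875 m from the base axis. Payload 3.4 kg.
Tool frame: the origin (TCP) lies midway between the tips of the shut fingers; the grasp point (between the pads) lies 19 mm behind it; z points along the fingers, y is the line along which they close (so a half turn about z gives the same grasp; the last joint's range is limited). The gripper opens to 94 mm and grips with 3 to 60 N. Pads are 16 mm wide; open, the fingers measure 119 mm over their backs; the gripper's body (75 mm by 177 mm) begins 78 mm behind the grasp point.
Start: joints at [-1.225, 0.276, 1.505, -0, 1.361, -0.121], TCP at [0.259, -0.514, 0.205] pointing down, gripper open.
Joint ranges: [-2.89, 2.89], [-0.75, 2.08], [0.22, 2.7], [-1.18, 4.32], [0.11, 2.71], [-2.7, 2.7]. Speed limits (rad/s): [2.57, 2.57, 3.14, 3.14, 3.14, 3.14].

## Interface

Orientations are given as a rotation vector (axis times angle).
In Python, from station import state, imaging, job gives the robot as it stands.
- The arm moves only by the tool send_rows, never from a script. Its argument "rows" is one flat list of numbers, 7 for each row, row after row: the shift along the tool's x, y, z in mm, then the turn, a rotation vector about the tool's x, y, z in rad, then the opening, from -1 (shut) to 1 (fully open), so that 0 is half open. A call has 1 to 8 rows; each row is the pose to reach, as a shift and turn from the pose commanded when the call began, along the tool's axes at that moment; what a row does not reach only later rows make up. A row lasts 1/8 s, in which the tool goes at most 62.5 mm and 10.7 degrees, less where a joint would pass 70% of its speed; a pose out of reach is approached as far as the arm can. A call with a gripper value outside its range is refused whole. The fingers move at their own pace and stop on an object; "force" is the grip in N (left out, the last holds). Time passes only in rows, so rows that repeat a pose let the fingers close. It gives the time, the measured TCP pose, the force, the opening and the grip force at its end, in the units of the state.
- state(): the state, without advancing time (a new reading comes with each control period).
- imaging.read_camera(name): name is "scene" or "top" or "wrist"; returns a dict with "image" (480x640x3 uint8, red, green, blue), "fx", "fy", "cx", "cy" (pixels), "dist_coeffs" ([k1, k2, p1, p2, k3] as OpenCV has them; the pictures are not rectified), "pose" (4x4, takes a point from camera to world coordinates); the wrist camera has in their place "hand_eye" (4x4, takes a point from camera to tool coordinates, whose origin is the TCP and whose axes are the flange's). Camera axes: x right, y down, z forward; pixel columns grow to the right and rows downward; lengths in m; the calibration is good to about 2 mm. A picture is of the moment at which its call begins: read the wrist's pose just before it. There is no depth.
- job.finish_job(): hands the job in; it is judged then, once.
The state is a dict: "time_s": time; "q": joint angles; "dq": joint speeds; "joint_efforts": joint torques, N m; "ee_pos": TCP position; "eef_rot": TCP orientation; "wrist_force": force on the tool from outside, world axes, zero at the start; "moment": the same for the moment, N m; "grip_width": finger opening in m; "grip_force": force on a finger pad.
Only numpy, scipy, OpenCV 4.12 (cv2) and the standard library are available. Lean on these libraries where they do the work, as an engineer would, in place of code of your own. Each camera call takes 0.05 s, during which the arm holds its last target. There are 200 camera calls.

## Task

Get the new circuit boards ready for inspection: fold both long flaps of the cardboard carton outwards, well past upright, so that the boards lie open to view, and set the red-knobbed lever of the lamp dimmer in line with its orange pointer, wherever the pointer stands. Do not shift the pointer, do not touch the boards, and leave the jar, the black board holder and the screwdriver where they are.

Things in the scene. Friction and masses are not known exactly. Their poses are not given: they have to be found in the camera images.
- carton: Brown cardboard carton, fixed to the bench, 160 (x) by 160 (y) by 90 mm high, open on top but for two flaps, walls 4 mm. Origin: centre of its underside; z up. The flaps are hinged along its +y and -y rims (both hinge lines run along the carton's x); 50 mm end flaps already hang down outside the -x and +x walls.
- boards: White tray with two green circuit boards lying in the bottom of the carton, fixed; origin as the carton's; the highest part is 36 mm above the bench (the carton's rim is at 90 mm). Not to be touched.
- flap_left (a joint): Angle in rad of the flap on the carton's +y rim: 0 = lying flat over the carton, 1.57 = upright, 2.8 = its stop, folded outwards. Starts ajar (0.45 to 0.8). Stiff crease: it stays where it is left. Cardboard 156 mm along the hinge, 62 mm from hinge to free edge, 3 mm thick. With both flaps ajar, a gap of 48 mm or more lies between their free edges, above the carton's middle line.
- flap_right (a joint): The same for the flap on the carton's -y rim (0 flat, 1.57 upright, 2.8 stop).
- flap_left_hinge (a point): Middle of the left flap's hinge line, on the carton's +y rim, 90 mm above the bench. Its frame turns with the flap.
- flap_left_edge (a point): Middle of the left flap's free edge, 62 mm from the hinge.
- flap_right_hinge (a point): Middle of the right flap's hinge line, on the carton's -y rim, 90 mm above the bench.
- flap_right_edge (a point): Middle of the right flap's free edge, 62 mm from the hinge.
- dimmer: Dark grey lamp dimmer box, fixed to the bench, 150 (x) by 110 (y) by 60 mm high. Origin: centre of its underside, z up. The lever swings in its x-z plane at y = 0 about an axis along y at 60 mm height. Beside it, at y = +24 mm, an 8 mm thick white disc of radius 50 mm with black tick marks stands half out of the box, centred on the same axis.
- lever (a joint): Angle in rad of the dimmer lever: 0 = upright, positive leaning to the dimmer's +x, range -0.75 to 0.75. Starts at -0.75 to -0.45. Stiff: stays where it is left. Steel rod 12 mm in diameter, with a red cylindrical knob across its end.
- pointer (a joint): Angle in rad of the orange pointer, measured just as the lever's (0 = upright, positive towards the dimmer's +x); lever and pointer are in line when the two are equal. It starts at -0.1 to 0.6.
- lever_hinge (a point): The lever's axis, at y = 0, 60 mm above the bench.
- lever_knob (a point): Centre of the red knob, a short cylinder 28 mm in diameter and 32 mm long with its axis along the dimmer's y (flat ends to either side of the swing), 110 mm from the lever's axis.
- pointer_tip (a point): Outer end of the orange pointer, a 7 mm wide block (18 mm along the axis) riding on the white disc's rim, at y = +24 mm of the dimmer and 64 mm from the axis. Not to be moved.
- jar: White plastic jar with a blue cap, 64 mm in diameter, 75 mm high, loose bystander; origin: centre of its underside.
- holder: Black round board holder post with a yellow band, foot 38 mm in diameter, 70 mm high, loose bystander; origin: centre of its underside.
- screwdriver: Screwdriver with a blue handle, 180 mm long, lying on the bench between the carton and the dimmer, loose bystander; origin: under its middle.
Things that resemble listed ones, but are neither listed nor needed, are in the scene too. What is meant by the dimmer is not pink, and is the smaller of those in its own colour.

How it is judged:
At the end, for the whole second after the job is handed in: Both carton flaps are folded outwards past 1.9 rad (109 degrees from lying flat) and at rest, and the lever stands at rest within 0.07 rad (4 degrees) of the orange pointer (value of joint each of flap_left, flap_right above 1.9 rad and velocity of joint flap_left between -0.1 and 0.1 rad/s and velocity of joint flap_right between -0.1 and 0.1 rad/s and angle between the z axis of lever_knob and the z axis of pointer_tip, either way round below 0.07 rad and velocity of joint lever between -0.05 and 0.05 rad/s); the robot touches nothing.
It fails at once if the orange pointer is shifted by more than 4 mm (distance of pointer_tip from where it was at the start of the episode above 0.004 m).
It fails at once if the robot touches the boards (more than 1 N) (contact force between any of the fingers, the arm and boards above 1 N).
It fails at once if the jar, the board holder or the screwdriver is moved by more than 20 mm (distance of any of jar, holder, screwdriver from where it was at the start of the episode above 0.02 m).
It also fails if it takes over 64 s, if anything falls off the work surface, if the arm or the gripper's body presses on something with over 40 N, if the wrist force passes 120 N, or if a joint passes its speed limit or range.

## Working session

There is one attempt and no reset: what is moved stays moved. The work goes in short steps, Python scripts to look and compute and a tool call to move; the robot and the scene stay as the last step left them, time stands still between calls to the robot, and variables do not carry over. Pictures are saved under pics/ and viewed, at most 10 in all, crops included, and the job is handed in when it is done.

Besides the shell and the picture viewer there is one more tool, called after ">>>" in YAML: its name, and indented under it one key for each argument. send_rows: Moves the arm, as the interface text tells. Its arguments: {"type":"object","properties":{"rows":{"type":"array","items":{"type":"number"}},"force":{"type":"number"}},"required":["rows"]}

```bash
mkdir -p pics; ls
cat > h.py <<'E'
import numpy as np, cv2, pickle
from station import state, imaging, job
def snap(n,f):
    c=imaging.read_camera(n); cv2.imwrite(f'pics/{f}.png',c['image'][:,:,::-1]); pickle.dump(c,open(f'pics/{f}.pkl','wb')); return c
def load(f): return pickle.load(open(f'pics/{f}.pkl','rb'))
def K(c): return np.array([[c['fx'],0,c['cx']],[0,c['fy'],c['cy']],[0,0,1.]])
def ray(c,uv):
    p=cv2.undistortPoints(np.array([[uv]],float),K(c),np.array(c['dist_coeffs'],float))[0,0]
    T=np.array(c['pose']); return T[:3,3],T[:3,:3]@np.array([p[0],p[1],1])
def onz(c,uv,z):
    o,d=ray(c,uv); return o+d*(z-o[2])/d[2]
def proj(c,P):
    T=np.linalg.inv(np.array(c['pose'])); r,_=cv2.Rodrigues(T[:3,:3])
    return cv2.projectPoints(np.array(P,float).reshape(-1,3),r,T[:3,3],K(c),np.array(c['dist_coeffs'],float))[0].reshape(-1,2)
E
python3 - <<'E'
from h import *
for n in('top','scene'): c=snap(n,n+'0'); print(n,np.round(c['pose'],3).tolist(),c['fx'],c['cx'],c['cy'])
E
```

```text
pics
top [[-0.02, -0.989, 0.145, 0.37], [-1.0, 0.021, 0.007, -0.056], [-0.01, -0.145, -0.989, 1.566], [0.0, 0.0, 0.0, 1.0]] 561.2382095131337 315.975981323666 244.12046374052957
scene [[0.727, 0.477, -0.494, 1.175], [0.687, -0.5, 0.527, -0.692], [0.004, -0.723, -0.691, 0.994], [0.0, 0.0, 0.0, 1.0]] 590.6271285535407 321.6759272061373 241.91627644934044
```

View pics/top0.png

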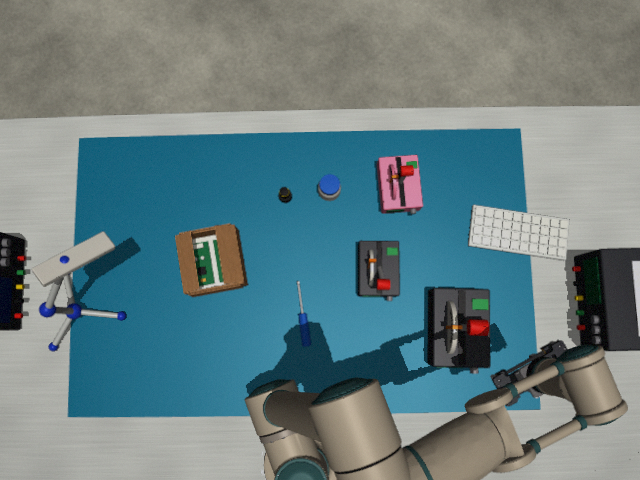

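View pics/scene0.png

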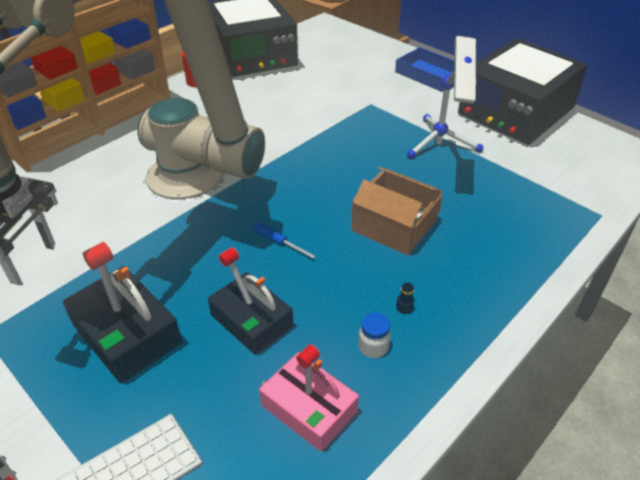

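Run:
```python
from h import *
t=load('top0')['image'][:,:,::-1]; s=load('scene0')['image'][:,:,::-1]
a=cv2.resize(t[215:305,165:255],(400,400),interpolation=cv2.INTER_CUBIC)
b=cv2.resize(t[230:310,345:425],(400,400),interpolation=cv2.INTER_CUBIC)
cv2.imwrite('pics/c1.png',np.hstack([a,b]))
a=cv2.resize(s[240:360,195:305],(367,400),interpolation=cv2.INTER_CUBIC)
b=cv2.resize(s[155:260,340:450],(419,400),interpolation=cv2.INTER_CUBIC)
cv2.imwrite('pics/c2.png',np.hstack([a,b]))
c=load('top0')
for n,uv,z in [('jar',(329,184),.075),('holder',(285,192),.07),('sd',(303,315),.01),('sdend',(298,282),.01),('sdh',(306,345),.01)]: print(n,onz(c,uv,z).round(3))
```

```text
jar [ 0.754 -0.084  0.075]
holder [0.735 0.036 0.07 ]
sd [ 0.402 -0.005  0.01 ]
sdend [0.493 0.007 0.01 ]
sdh [ 0.32  -0.012  0.01 ]
```

View pics/c1.png

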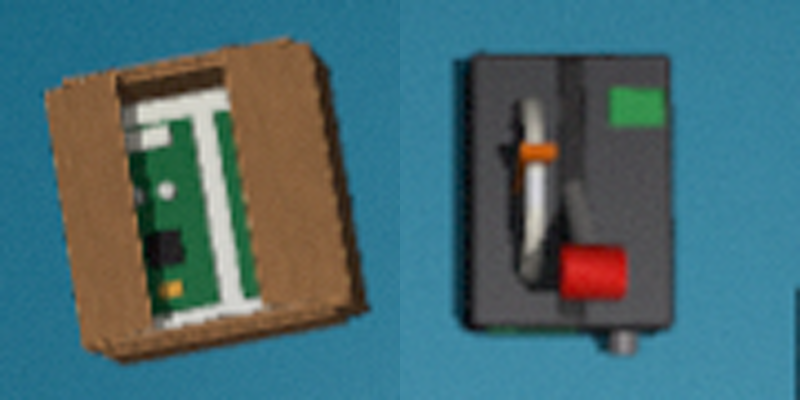

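View pics/c2.png

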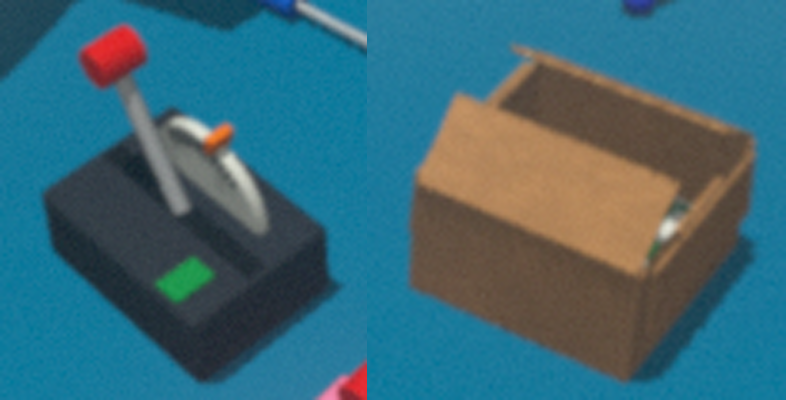

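```bash
cat > m.py <<'E'
from h import *
def cen(c,box,kind):
    x0,x1,y0,y1=box; im=c['image'][y0:y1,x0:x1]; hsv=cv2.cvtColor(im,cv2.COLOR_RGB2HSV).astype(int)
    H,S,V=hsv[...,0],hsv[...,1],hsv[...,2]
    m=(S>150)&(V>90)
    m&= ((H<5)|(H>172)) if kind=='red' else ((H>=7)&(H<22)&(V>140))
    n,l,st,ce=cv2.connectedComponentsWithStats(m.astype(np.uint8))
    i=1+np.argmax(st[1:,4]); return ce[i]+[x0,y0],st[i,4]
def tri(a,ua,b,ub):
    o1,d1=ray(a,ua);o2,d2=ray(b,ub)
    s=np.linalg.lstsq(np.c_[d1,-d2],o2-o1,rcond=None)[0]
    p,q=o1+s[0]*d1,o2+s[1]*d2; return (p+q)/2,np.linalg.norm(p-q)
E
python3 - <<'E'
from m import *
t,s=load('top0'),load('scene0')
P={}
for k in('red','or'):
    a,n=cen(t,(350,410,235,305),k);b,m=cen(s,(205,300,245,350),k);p,e=tri(t,a,s,b);P[k]=p;print(k,a,n,b,m,p.round(4),e.round(4))
T=lambda u,v:(165+u/4.444-.4,215+v/4.444-.4); D=lambda u,v:(345+(u-400)/5-.4,230+v/5-.4)
dc=[onz(t,D(*p),.06) for p in[(475,54),(667,56),(671,326),(466,326)]]
for p in dc: print('dim',p.round(4))
print('dim centre',np.mean(dc,0).round(4))
S1=lambda u,v:(195+u/3.336-.4,240+v/3.333-.4); S2=lambda u,v:(340+(u-367)/3.81-.4,155+v/3.81-.4)
for p in[(45,193),(195,325),(327,235)]: print('dim scene',onz(s,S1(*p),.06).round(4))
for n,p in dict(Lfar=(47,92),Lnear=(88,350),Rfar=(297,40),Rnear=(358,308)).items(): print(n,onz(t,T(*p),.09).round(4))
for p in[(413,170),(642,272),(752,150)]: print('cart scene',onz(s,S2(*p),.09).round(4))
for p in[(632,380),(412,285)]: print('cart scene bottom',onz(s,S2(*p),0).round(4))
for n,p in dict(ledgeF=(118,78),ledgeN=(155,325),redgeF=(222,62),redgeN=(265,308)).items():
    print(n,[onz(t,T(*p),z).round(4).tolist() for z in(.12,.13)])
for p in[(460,95),(680,185)]: print('redge scene',[onz(s,S2(*p),z).round(4).tolist() for z in(.12,.13)])
print(state())
E
```

```text
red [383.02173913 284.03623188] 138 [228.57142857 255.98979592] 196 [ 0.4714 -0.2125  0.1589] 0.0006
or [372.15 259.95] 20 [260.20833333 280.5       ] 24 [ 0.5374 -0.1909  0.1192] 0.0004
dim [ 0.5985 -0.164   0.06  ]
dim [ 0.5952 -0.2683  0.06  ]
dim [ 0.4489 -0.2645  0.06  ]
dim [ 0.4513 -0.1547  0.06  ]
dim centre [ 0.5235 -0.2129  0.06  ]
dim scene [ 0.4509 -0.2653  0.06  ]
dim scene [ 0.5955 -0.2689  0.06  ]
dim scene [ 0.6028 -0.1668  0.06  ]
Lfar [0.6183 0.3313 0.09  ]
Lnear [0.4624 0.3043 0.09  ]
Rfar [0.6468 0.1798 0.09  ]
Rnear [0.4844 0.1432 0.09  ]
cart scene [0.479  0.1553 0.09  ]
cart scene [0.6417 0.1784 0.09  ]
cart scene [0.6225 0.3209 0.09  ]
cart scene bottom [0.6453 0.1796 0.    ]
cart scene bottom [0.487  0.1505 0.    ]
ledgeF [[0.6208, 0.2812, 0.12], [0.619, 0.2789, 0.13]]
ledgeN [[0.4744, 0.2578, 0.12], [0.4737, 0.2556, 0.13]]
redgeF [[0.629, 0.2195, 0.12], [0.6272, 0.2176, 0.13]]
redgeN [[0.4831, 0.1934, 0.12], [0.4823, 0.1917, 0.13]]
redge scene [[0.4745, 0.2038, 0.12], [0.4826, 0.1935, 0.13]]
redge scene [[0.6286, 0.2287, 0.12], [0.6348, 0.2182, 0.13]]
{'time_s': 0.1, 'q': array([-1.22500347e+00,  2.76515749e-01,  1.50598340e+00,  7.25553237e-06,
        1.36071349e+00, -1.21007923e-01]), 'dq': array([ 0.00228977, -0.00033699, -0.00131098,  0.00139121,  0.00144835,
        0.00047451]), 'joint_efforts': array([ 1.29024884e-03, -4.05456126e+01, -2.37781101e+01,  7.01710163e-02,
        2.99365295e-02, -4.88860962e-05]), 'ee_pos': array([ 0.25858902, -0.51300586,  0.2047096 ]), 'eef_rot': array([-3.05484377e+00, -7.26234854e-01,  2.74184172e-04]), 'wrist_force': array([ 1.290041  , -0.73707497, -0.67300141]), 'moment': array([-0.00535713, -0.008017  , -0.00281949]), 'grip_force': 0.0, 'grip_width': 0.09393561168667669}
```

```bash
cat >> h.py <<'E'
from scipy.spatial.transform import Rotation as R
def go(*tg):
    "world targets (x,y,z,yaw of tool x, tool down) -> rows from present pose"
    s=state(); R0=R.from_rotvec(s['eef_rot'])
    for x,y,z,w in tg:
        Rt=R.from_matrix(np.array([[np.cos(w),np.sin(w),0],[np.sin(w),-np.cos(w),0],[0,0,-1]]))
        print((R0.inv().apply(np.array([x,y,z])-s['ee_pos'])*1000).round(1),(R0.inv()*Rt).as_rotvec().round(3))
E
python3 - <<'E'
from h import *
go((.259,-.514,.3,.466),(.34,-.36,.31,.2),(.42,-.215,.3,-.03),(.42,-.215,.142,-.03))
E
```

```text
[ -0.1   0.9 -95.3] [-0.002 -0.     0.001]
[ 141.6 -100.2 -105.1] [-0.002  0.     0.267]
[ 278.3 -193.6  -94.9] [-0.002  0.     0.497]
[ 278.2 -193.4   63.1] [-0.002  0.     0.497]
```

>>> send_rows:
  rows: [0,0,-60,0,0,0,-1,0,0,-100,0,0,0,-1,50,-35,-105,0,0,0.1,-1,95,-66,-105,0,0,0.2,-1,141,-98,-105,0,0,0.3,-1,188,-130,-105,0,0,0.4,-1,235,-163,-105,0,0,0.497,-1,278,-193,-95,0,0,0.497,-1]

```text
time_s: 1.1
ee_pos: [0.421, -0.2144, 0.3007]
eef_rot: [3.14, -0.048, 0.002]
wrist_force: [0.3, -0.5, 0.9]
grip_width: 0.0178
grip_force: 0.0
```

Run:
```python
from h import *
s=state();print(s['ee_pos'],s['wrist_force'],s['grip_width'])
c=snap('wrist','w0');print(np.round(c['hand_eye'],3).tolist())
go((.42,-.213,.3,-.03),(.42,-.213,.142,-.03),(.43,-.213,.142,-.03))
```

```text
[ 0.42104307 -0.21438637  0.30072675] [ 0.32810636 -0.48633982  0.92262997] 0.01775998346644784
[[0.0, -0.964, -0.265, 0.078], [1.0, -0.0, 0.001, 0.001], [-0.001, -0.265, 0.964, -0.177], [0.0, 0.0, 0.0, 1.0]]
[-2.4  5.2 -0.9] [-0.008 -0.001  0.005]
[ -2.7   6.4 157.1] [-0.008 -0.001  0.005]
[  7.3   6.2 157.1] [-0.008 -0.001  0.005]
```

View pics/w0.png

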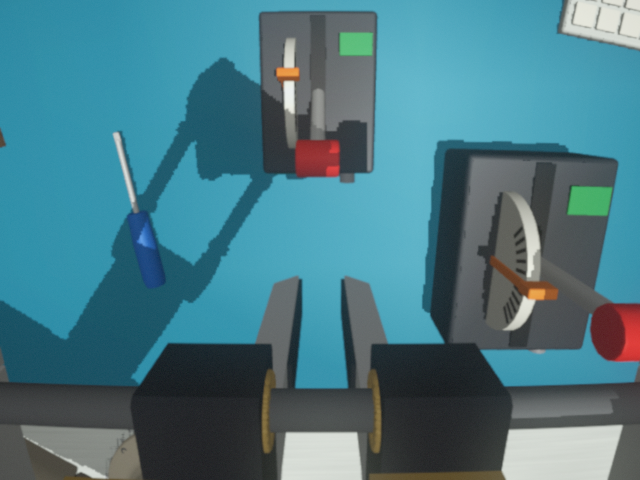

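```bash
cat >> m.py <<'E'
def wpose(c,s=None):
    s=s or state(); T=np.eye(4); T[:3,:3]=R.from_rotvec(s['eef_rot']).as_matrix(); T[:3,3]=s['ee_pos']; c['pose']=T@np.array(c['hand_eye']); return c
E
python3 - <<'E'
from m import *
c=wpose(load('w0'));pickle.dump(c,open('pics/w0.pkl','wb'));t,s=load('top0'),load('scene0')
g=[onz(c,p,.06) for p in[(261,12),(376,12),(374,172),(263,172)]]
for p in g: print(p.round(4))
print('ctr',np.mean(g,0).round(4))
for k in('red','or'):
    a,n=cen(c,(255,380,10,185),k); print(k,a,n)
    for o,b in((t,(350,410,235,305)),(s,(205,300,245,350))): p,e=tri(c,a,o,cen(o,b,k)[0]);print(p.round(4),e.round(4))
E
```

```text
[ 0.5978 -0.1573  0.06  ]
[ 0.595  -0.2615  0.06  ]
[ 0.4497 -0.26    0.06  ]
[ 0.4523 -0.1512  0.06  ]
ctr [ 0.5237 -0.2075  0.06  ]
red [317.33890049 157.15727209] 1437
[ 0.4726 -0.2089  0.1694] 0.0056
[ 0.4715 -0.2091  0.1569] 0.0063
or [287.15420561  72.73364486] 214
[ 0.5331 -0.1869  0.1601] 0.0007
[ 0.5364 -0.1863  0.1161] 0.0066
```

>>> send_rows:
  rows: [2,3,60,0,0,0,-1,2,3,120,0,0,0,-1,2,3,157,0,0,0,-1,2,3,157,0,0,0,-1]

```text
time_s: 1.65
ee_pos: [0.4198, -0.2177, 0.1408]
eef_rot: [-3.137, 0.047, 0.01]
wrist_force: [-0.4, 0.2, 0.4]
grip_width: 0.0004
grip_force: 0.0
```

>>> send_rows:
  rows: [15,0,0,0,0,0,-1,30,0,0,0,0,0,-1,42,0,0,0,0,0,-1,54,0,0,0,0,0,-1,66,0,0,0,0,0,-1,78,0,0,0,0,0,-1,90,0,0,0,0,0,-1,90,0,0,0,0,0,-1]

```text
time_s: 2.65
ee_pos: [0.5133, -0.2219, 0.1432]
eef_rot: [3.141, -0.047, 0.001]
wrist_force: [-0.1, 0.4, 0.2]
grip_width: 0.0003
grip_force: 0.0
```

Run:
```python
from m import *
s=state();print(s['ee_pos'],s['wrist_force'])
c=wpose(snap('wrist','w1'));pickle.dump(c,open('pics/w1.pkl','wb'));sc=snap('scene','s1')
a=c['image'][:,:,::-1]; b=cv2.resize(sc['image'][230:350,195:305,::-1],(440,480),interpolation=cv2.INTER_CUBIC)
cv2.imwrite('pics/v1.png',cv2.resize(np.hstack([a,b]),(800,356)))
```

```text
[ 0.51334747 -0.22192374  0.14324709] [-0.10226144  0.41019292  0.24115533]
```

View pics/v1.png

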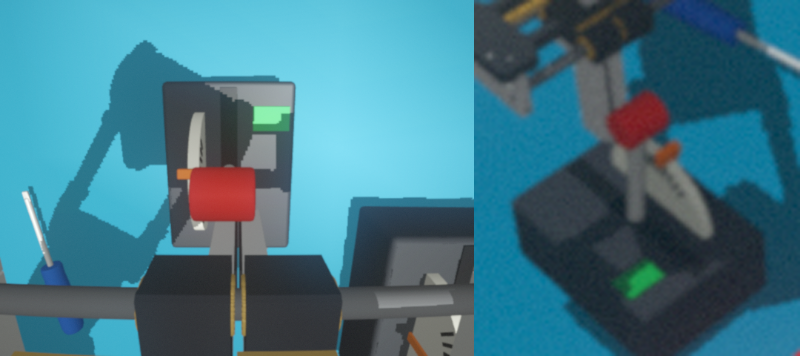

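Run:
```python
from m import *
c,s=load('w1'),load('s1');t=snap('top','t1')
L={}
for k in('red','or'):
    a,n=cen(c,(200,420,100,310),k); b,m=cen(s,(205,300,230,350),k); d,q=cen(t,(350,410,235,305),k)
    print(k,a,n,b,m,d,q)
    for nm,(p,e) in dict(ws=tri(c,a,s,b),wt=tri(c,a,t,d),st=tri(s,b,t,d)).items(): print(nm,p.round(4),e.round(4))
g=[onz(c,(u*1.35,v*1.35),.06) for u,v in[(163,82),(295,82),(288,247),(172,246)]]
for p in g: print(p.round(4))
print('ctr',np.mean(g,0).round(4))
```

```text
Traceback (most recent call last):
  File "m.py", line 8, in cen
    i=1+np.argmax(st[1:,4]); return ce[i]+[x0,y0],st[i,4]
        ~~~~~~~~~^^^^^^^^^^
ValueError: attempt to get argmax of an empty sequence
```

```bash
cat >> m.py <<'E'
def planeang(c,uv,y,ctr,yaw):
    ex=np.array([np.cos(yaw),np.sin(yaw),0]);ey=np.array([-np.sin(yaw),np.cos(yaw),0])
    o,d=ray(c,uv); o=o-ctr; k=(y-o@ey)/(d@ey); p=o+k*d
    return np.arctan2(p@ex,p[2]),np.hypot(p@ex,p[2])
E
python3 - <<'E'
from m import *
c,s=load('w1'),load('s1')
a,n=cen(c,(200,420,100,310),'red'); b,m=cen(s,(205,300,230,350),'red'); print(a,n,b,m,tri(c,a,s,b))
s0=load('scene0');o0=cen(s0,(205,300,245,350),'or')[0];o1=cen(s,(205,300,245,350),'or')[0];r0=cen(s0,(205,300,245,350),'red')[0];print(o0,o1)
for ctr in([.5236,-.2125,.06],[.5236,-.208,.06]):
  for yaw in(-.02,-.04):
    print(ctr,yaw,[np.round(planeang(s0,u,y,np.array(ctr),yaw),4).tolist() for u,y in((r0,0),(o0,.024),(b,0),(o1,.024))])
g=[onz(c,(u*1.35,v*1.35),.06) for u,v in[(163,82),(295,82),(288,247),(172,246)]]
for p in g: print(p.round(4))
E
```

```text
[299.90446691 261.354418  ] 6134 [250.02870813 270.00956938] 209 (array([ 0.53952066, -0.2155279 ,  0.17012028]), np.float64(0.0009569047178503281))Traceback (most recent call last):
  File "<stdin>", line 4, in <module>
  File "m.py", line 8, in cen
    i=1+np.argmax(st[1:,4]); return ce[i]+[x0,y0],st[i,4]
        ~~~~~~~~~^^^^^^^^^^
    return _wrapfunc(a, 'argmax', axis=axis, out=out, **kwds)
    return bound(*args, **kwds)
ValueError: attempt to get argmax of an empty sequence
```

Run:
```python
from m import *
c,s=load('w1'),load('s1')
b,m=cen(s,(205,300,230,350),'red')
s0=load('scene0');o0=cen(s0,(205,300,245,350),'or')[0];r0=cen(s0,(205,300,245,350),'red')[0]
for ctr in([.5236,-.2125,.06],[.5236,-.208,.06]):
  for yaw in(-.02,-.04):
    print(ctr,yaw,[np.round(planeang(s0,u,y,np.array(ctr),yaw),4).tolist() for u,y in((r0,0),(o0,.024),(b,0))])
```

```text
[0.5236, -0.2125, 0.06] -0.02 [[-0.513, 0.1108], [0.1833, 0.056], [0.1222, 0.1065]]
[0.5236, -0.2125, 0.06] -0.04 [[-0.5357, 0.1099], [0.1785, 0.0564], [0.1252, 0.1071]]
[0.5236, -0.208, 0.06] -0.02 [[-0.6052, 0.1076], [0.0919, 0.0472], [0.0697, 0.098]]
[0.5236, -0.208, 0.06] -0.04 [[-0.6323, 0.1068], [0.0838, 0.0474], [0.0716, 0.0983]]
```

>>> send_rows:
  rows: [3,0,0,0,0,0,-1,6.5,0,0,0,0,0,-1,6.5,0,0,0,0,0,-1,-20,0,0,0,0,0,-1,-50,0,-30,0,0,0,-1,-60,0,-90,0,0,0,-1,-60,0,-130,0,0,0,-1,-60,0,-130,0,0,0,-1]

```text
time_s: 3.8
ee_pos: [0.4539, -0.2213, 0.2773]
eef_rot: [3.136, -0.048, 0.012]
wrist_force: [0.4, 0.2, -0.3]
grip_width: 0.0002
grip_force: 0.0
```

Run:
```python
from m import *
s=state();print(s['ee_pos'],s['time_s'])
c=wpose(snap('wrist','w2'));pickle.dump(c,open('pics/w2.pkl','wb'));sc=snap('scene','s2')
for k in('red','or'):
    try: print(k,cen(c,(150,450,0,300),k),cen(sc,(205,300,230,350),k))
    except Exception as e: print(k,e)
a=c['image'][:300,180:420,::-1]; b=cv2.resize(sc['image'][240:345,205:297,::-1],(526,600),interpolation=cv2.INTER_CUBIC)
cv2.imwrite('pics/v2.png',cv2.resize(np.hstack([cv2.resize(a,(480,600)),b]),(800,477)))
```

```text
[ 0.45385498 -0.22126319  0.27728289] 3.8
red (array([306.38516405, 103.25344746]), np.int32(2103)) (array([251.09777778, 271.01777778]), np.int32(225))
or (array([273.81081081, 114.94594595]), np.int32(111)) (array([260.2, 280.6]), np.int32(5))
```

View pics/v2.png

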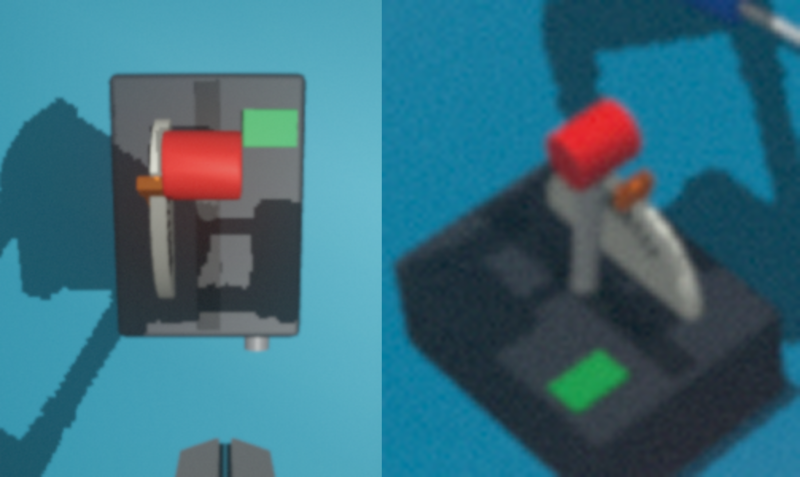

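Run:
```python
from m import *
c=load('w2');s=load('s2')
r=(306.39,103.25);o=(273.8,115.5)
g=[onz(c,(180+u/1.59,v/1.59),.06) for u,v in[(110,75),(304,75),(299,334),(119,334)]]
for p in g: print(p.round(4))
ctr=np.mean(g,0); ex=(g[0]+g[1]-g[2]-g[3])/2; yaw=np.arctan2(ex[1],ex[0]);print('ctr',ctr.round(4),yaw, np.linalg.norm(ex))
def ang(uv,rad):
    a=.2
    for _ in range(9):
        p=onz(c,uv,.06+rad*np.cos(a))-ctr; x=p[0]*np.cos(yaw)+p[1]*np.sin(yaw); a=np.arcsin(x/rad)
    return a,x
print('wrist lever',ang(r,.110),'ptr',[ang(o,q) for q in(.057,.061)])
# camera-independent check: red centroid by knob outline, disc ends
p,e=tri(c,r,s,(251.1,271.0));print(p,e,np.arctan2(p[0]-ctr[0],p[2]-.06))
for yy in(-.2125,-.2135,-.2145):
    print(yy,[np.round(planeang(s,u,y,np.array([.5236,yy,.06]),-.025),4).tolist() for u,y in(((251.1,271.0),0),((260.2,280.8),.024))])
```

```text
[ 0.5946 -0.1642  0.06  ]
[ 0.5913 -0.27    0.06  ]
[ 0.4471 -0.2666  0.06  ]
[ 0.4504 -0.1597  0.06  ]
ctr [ 0.5208 -0.2151  0.06  ] -0.027604121087426582 0.14427723771443327
wrist lever (np.float64(0.18699758407550987), np.float64(0.020450062932092623)) ptr [(np.float64(0.24080805046874407), np.float64(0.013593784014117951)), (np.float64(0.22379873873091627), np.float64(0.013538048361001037))]
[ 0.54154003 -0.21478645  0.16799569] 0.0009439557446004316 0.18960717834169305
-0.2125 [[0.1528, 0.1067], [0.1831, 0.0551]]
-0.2135 [[0.1627, 0.1087], [0.2, 0.0571]]
-0.2145 [[0.1724, 0.1107], [0.2157, 0.0592]]
```

>>> send_rows:
  rows: [0,0,60,0,0,0,-1,10,0,110,0,0,0,-1,30,0,130,0,0,0,-1,55,0,130,0,0,0,-1,65,0,130,0,0,0,-1,70.5,0,130,0,0,0,-1,70.5,0,130,0,0,0,-1,70.5,0,130,0,0,0,-1]

```text
time_s: 4.9
ee_pos: [0.5222, -0.2222, 0.1438]
eef_rot: [3.141, -0.048, 0.001]
wrist_force: [0.0, -1.2, -0.2]
grip_width: 0.0003
grip_force: 0.0
```

>>> send_rows:
  rows: [-20,0,0,0,0,0,-1,-50,0,-30,0,0,0,-1,-60,0,-90,0,0,0,-1,-60,0,-130,0,0,0,-1,-60,0,-130,0,0,0,-1]

```text
time_s: 5.52
ee_pos: [0.4638, -0.2215, 0.2776]
eef_rot: [3.136, -0.048, 0.012]
wrist_force: [0.8, -0.4, 0.2]
grip_width: 0.0006
grip_force: 0.0
```

Run:
```python
from m import *
c=wpose(snap('wrist','w3'));pickle.dump(c,open('pics/w3.pkl','wb'));sc=snap('scene','s3')
r=cen(c,(150,450,0,300),'red')[0];b=cen(sc,(205,300,230,350),'red')[0]
try: print('or',cen(c,(150,450,0,300),'or'))
except Exception: pass
p,e=tri(c,r,sc,b);print(r,b,p,e,np.arctan2(p[0]-.5208,p[2]-.06),planeang(sc,b,0,np.array([.5236,-.2145,.06]),-.025))
print(state()['ee_pos'])
go((.49,-.1,.29,.05),(.53,.1,.29,.1),(.55,.24,.26,.17),(.55,.24,.11,.17))
```

```text
or (array([274.25954198, 128.26717557]), np.int32(131))
[306.65788165 113.49627051] [252.33632287 272.20179372] [ 0.54514057 -0.21493588  0.16737935] 0.001026894649574016 0.2229113052987799 (np.float64(0.20533932532008278), np.float64(0.11067073462208478))
[ 0.46202873 -0.22018087  0.2734688 ]
[  24.3 -121.   -16.6] [ 0.   -0.   -0.08]
[  58.2 -322.1  -16.6] [ 0.   -0.   -0.13]
[  73.9 -462.6   13.4] [ 0.  -0.  -0.2]
[  73.9 -462.7  163.4] [ 0.  -0.  -0.2]
```

>>> send_rows:
  rows: [10,-55,-20,0,0,-0.03,-1,20,-112,-20,0,0,-0.06,-1,30,-170,-20,0,0,-0.09,-1,40,-228,-20,0,0,-0.12,-1,49,-286,-20,0,0,-0.14,-1,58,-344,-20,0,0,-0.16,-1,66,-402,-15,0,0,-0.18,-1,74,-460,0,0,0,-0.2,-1]

```text
time_s: 6.62
ee_pos: [0.5501, 0.239, 0.2717]
eef_rot: [3.129, 0.268, -0.003]
wrist_force: [1.4, -0.2, 0.6]
grip_width: 0.0005
grip_force: 0.0
```

>>> send_rows:
  rows: [0,0,0,0,0,0,-1,0,0,0,0,0,0,-1]

```text
time_s: 6.88
ee_pos: [0.5495, 0.2367, 0.2716]
eef_rot: [3.129, 0.267, -0.006]
wrist_force: [-0.4, -0.4, 0.2]
grip_width: 0.0001
grip_force: 0.0
```

Run:
```python
from m import *
print(state()['ee_pos'])
c=wpose(snap('wrist','w4'));pickle.dump(c,open('pics/w4.pkl','wb'))
go((.55,.242,.26,.17),(.55,.242,.11,.17))
```

```text
[0.54953953 0.23668065 0.27162459]
[ 1.1 -5.8 12.4] [ 0.001  0.002 -0.001]
[  1.4  -5.9 162.4] [ 0.001  0.002 -0.001]
```

View pics/w4.png

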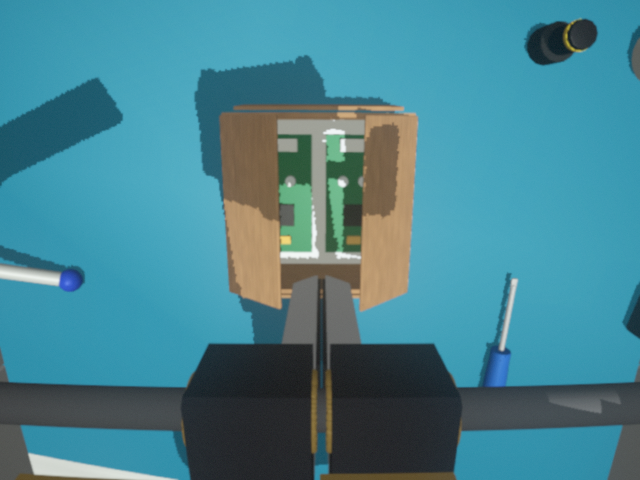

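>>> send_rows:
  rows: [0,0,60,0,0,0,-1,0,0,120,0,0,0,-1,0,0,160,0,0,0,-1,0,0,160,0,0,0,-1]

```text
time_s: 7.42
ee_pos: [0.548, 0.2347, 0.1108]
eef_rot: [3.129, 0.263, -0.011]
wrist_force: [0.2, 0.6, 0.1]
grip_width: 0.0008
grip_force: 0.0
```

>>> send_rows:
  rows: [0,-14,0,0,0,0,-1,0,-28,0,0,0,0,-1,0,-42,0,0,0,0,-1,0,-56,0,0,0,0,-1,0,-70,0,0,0,0,-1,0,-84,0,0,0,0,-1,0,-98,0,0,0,0,-1,0,-104,0,0,0,0,-1]

```text
time_s: 8.43
ee_pos: [0.5324, 0.341, 0.1131]
eef_rot: [3.13, 0.268, -0.001]
wrist_force: [-0.6, -1.8, 0.1]
grip_width: 0.0004
grip_force: 0.2
```

>>> send_rows:
  rows: [0,0,0,0,0,0,-1,0,0,0,0,0,0,-1,0,25,-5,0,0,0,-1,0,60,-5,0,0,0,-1,0,104,0,0,0,0,-1,0,104,0,0,0,0,-1]

```text
time_s: 9.18
ee_pos: [0.5506, 0.2342, 0.1133]
eef_rot: [3.13, 0.26, -0.001]
wrist_force: [0.2, 0.7, -0.8]
grip_width: 0.0002
grip_force: 0.0
```

>>> send_rows:
  rows: [0,14,0,0,0,0,-1,0,28,0,0,0,0,-1,0,42,0,0,0,0,-1,0,56,0,0,0,0,-1,0,70,0,0,0,0,-1,0,84,0,0,0,0,-1,0,98,0,0,0,0,-1,0,104,0,0,0,0,-1]

```text
time_s: 10.18
ee_pos: [0.5682, 0.1336, 0.1134]
eef_rot: [3.13, 0.265, 0.0]
wrist_force: [-0.0, 0.0, -0.3]
grip_width: 0.0007
grip_force: 0.2
```

>>> send_rows:
  rows: [0,0,0,0,0,0,-1,0,0,0,0,0,0,-1,0,-25,-5,0,0,0,-1,0,-60,-5,0,0,0,-1,0,-104,-30,0,0,0,-1,0,-104,-90,0,0,0,-1,0,-104,-150,0,0,0,-1,0,-104,-160,0,0,0,-1]

```text
time_s: 11.18
ee_pos: [0.5524, 0.2387, 0.2786]
eef_rot: [-3.128, -0.268, -0.015]
wrist_force: [-0.2, -0.0, 0.3]
grip_width: 0.0003
grip_force: 0.0
```

Run:
```python
from m import *
s=state();print(s['ee_pos'],s['time_s'])
c=snap('wrist','w5');sc=snap('scene','s5')
a=cv2.resize(c['image'][50:350,150:480,::-1],(440,400)); b=cv2.resize(sc['image'][155:355,200:450,::-1],(360,288))
b=cv2.copyMakeBorder(b,0,112,0,0,cv2.BORDER_CONSTANT)
cv2.imwrite('pics/v5.png',np.hstack([a,b]))
```

```text
[0.55235589 0.23866673 0.27863761] 11.175
```

View pics/v5.png

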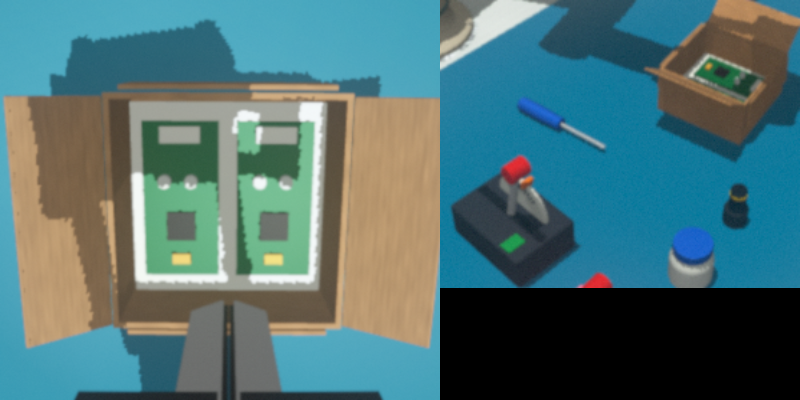

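Run:
```python
from m import *
t,s=snap('top','t5'),load('s5')
t0,s0=load('top0'),load('scene0')
for k in('red','or'):
    try:
        b=cen(s,(205,300,240,350),k);print(k,b,planeang(s,b[0],0 if k=='red' else .024,np.array([.5236,-.2145,.06]),-.025))
        d=cen(t,(350,410,235,305),k);print(d,tri(t,d[0],s,b[0]))
    except Exception as e: print(e)
# wrist w3: compare lever and pointer in one image
c=load('w3')
o=(274.26,128.27);r=(306.66,113.5)
for cx in(.5208,.5236):
    for uv,rad in((r,.11),(o,.059)):
        p=onz(c,uv,.06+rad*.976); x=(p[0]-cx)-.027*(p[1]+.215); print(cx,np.arcsin(x/rad).round(3))
```

```text
red (array([252.37264151, 272.24056604]), np.int32(212)) (np.float64(0.20631525448407914), np.float64(0.11066225735655039))
(array([383.56198347, 253.57024793]), np.int32(121)) (array([ 0.54709911, -0.2154259 ,  0.16923417]), np.float64(0.00043829015381377143))
or (array([260.61111111, 280.05555556]), np.int32(18)) (np.float64(0.2290688854303846), np.float64(0.0629116608663955))
(array([371.83333333, 259.94444444]), np.int32(18)) (array([ 0.53744415, -0.18993653,  0.11977222]), np.float64(0.000176504887706899))
0.5208 0.22
0.5208 0.24
0.5236 0.194
0.5236 0.192
```

```bash
python3 -c "
from h import *
print(job.finish_job())"
```

```text
the job is handed in; nothing more can be done
None
```

I handed the job in after about 11 s on the robot clock. Both carton flaps are folded well outwards, and the dimmer lever measures within about 0.02 rad of the orange pointer (limit 0.07). No sign that the boards, pointer or bystanders were disturbed, and no verdict came back.

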